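# Shut the marked water valve in the kitchen's stopcock box

## Task

Push the white cover of the grey stopcock box along towards the robot's left, all the way to its end stop and without lifting it, and leave it there. Then push the red, yellow-banded valve handle that it hid fully shut: a quarter turn clockwise until it lies across its pipe. Leave the blue handle and the kitchenware where they are.

Things in the scene. Friction and masses are not known exactly. Their poses are not given: they have to be found in the camera images.
- box: fixed grey stopcock box, top 85 mm above the counter; origin under it at counter height, +x away from the robot, +y left along its length, z up. Spans x -90..90, y -235..227.5 mm. Guide lips 10 mm high on the top along both long edges (x 82..90 mm either side) and, as end stop, across the +y end; none at the -y end.
- well (a point): centre of the well's mouth (85 mm high, box frame y -110 mm). The open-topped well holds the two valves: x -70..70, y -220..0 mm in the box frame, floor 6 mm above the counter. The rest of the box, y 0..227.5 mm, is a solid deck.
- cover: loose white slab with a yellow stripe near each end, 160 x 235 (y) x 18 mm, about 0.45 kg, lying on the box between the lips (2 mm play a side). Origin: centre of its underside, axes as the box's. It starts over the well, at y -110 to -98 mm in the box frame; at the end stop y is +102. Push it at its upright -y end face.
- red_handle (a joint): turn of the red handle about its upright pivot, rad: 0 = open, pointing along its pipe to the box's -x side; grows clockwise seen from above; 1.571 = shut at its stop, pointing to the box's +y side, across the pipe. Friction about 0.12 N m; it stays where it is left.
- red_pivot (a point): on the pivot of the red handle at the handle's mid-height, 54 mm above the counter; fixed to the box, in the box frame at x +25 mm and at y -165 or -75 mm (red and blue may be swapped).
- red_tip (a point): outer end of the red handle, 60 mm from the pivot. The handle's grip is red with a yellow band, 12 mm wide, 16 mm high (46 to 62 mm above the counter), reaching from 18 to 60 mm from the pivot; the pipe and brass valve body below it reach up to 44 mm.
- blue_handle (a joint): turn of the plain blue handle on the neighbouring valve, same shape and sense as the red one; near 0, to be left as it is.
- blue_pivot (a point): on the pivot of the blue handle at its mid-height, like red_pivot, at the other of the two places.
- blue_tip (a point): outer end of the blue handle, 60 mm from its pivot.
- scale: fixed kitchen scale to the right, 300 (x) x 280 x 82 mm; origin under its centre.
- plate: loose white plate on the scale, 190 mm across, 22 mm high; origin at the centre of its underside.
- mug: loose blue mug, 76 mm across, 85 mm high, on the robot's side of the box; origin at the centre of its underside.
- jar: loose amber jar with a green cap, 60 mm across, 95 mm high, beyond the box; origin at the centre of its underside.
- shaker: loose metal shaker, 40 mm across, 80 mm high, past the box's -y end; origin at the centre of its underside.
- spoon: loose steel spoon 200 mm long lying on the counter on the robot's side of the box; x along it.
- bowl: loose white bowl, 140 mm across, 60 mm high, to the left; origin at the centre of its underside.

How it is judged:
By the outcome, as a careful person would: the job done as asked, in the order asked, and still so for the second after the job is handed in, with the robot touching nothing.
It also fails if it takes over 48 s, if anything falls off the work surface, if the arm or the gripper's body presses on something with over 40 N, if the wrist force passes 120 N, or if a joint passes its speed limit or range.

## Robot

A 6-joint arm with a two-finger parallel gripper is mounted at the origin on the work surface. World frame = base frame: x ahead of the robot, y to its left, z up, the work surface at z = 0. Lengths are in m, angles in rad, forces in N, time in s.
With the tool pointing down it reaches from about 0.35 to 0.975 m from the base axis. Payload 4.9 kg.
Tool frame: the origin (TCP) lies at the very end of the fingers, on their centre line; the grasp point (between the pads) lies 19 mm behind it; z points along the fingers, x is the direction in which the jaws open and shut, and the axes are right-handed (so a half turn about z gives the same grasp; the last joint's range is limited). The gripper opens to 85 mm and grips with 20 to 120 N. Pads are 22 mm wide; open, the fingers measure 114 mm over their backs; the gripper's body (76 mm by 85 mm) begins 54 mm behind the grasp point. The pads swing forward as they close: fully open they stand 13 mm farther back than shut.
Start: joints at [-1.225, 0.053, 1.613, -0, 1.476, -0.119], TCP at [0.28, -0.559, 0.231] pointing down, gripper open.
Joint ranges: [-3.01, 3.01], [-1.01, 2.22], [0.06, 2.58], [-1.02, 4.17], [0.09, 2.62], [-3.14, 3.14]. Speed limits (rad/s): [2.57, 2.57, 3.14, 3.14, 3.14, 3.14].

## Interface

Orientations are given as a rotation vector (axis times angle).
In Python, from station import readout, viewer, ctrl, nets gives the robot as it stands. The module is installed in compiled form; this text tells all that it offers.
- The arm moves only by the tool step_arm, never from a script. Its argument "moves" is a list that holds one entry, the list of rows, each a list of 4 numbers: the shift along the world's x, y, z in cm, then the turn about the world's z in rad. In form: [[[dx, dy, dz, yaw], ...]]. A call has 1 to 10 rows; each row shifts and turns the commanded pose from where the row before left it; what a row does not reach is not made up. A row lasts 1/12 s, in which the tool goes at most 41.7 mm and 7.16 degrees, less where a joint would pass 70% of its speed; a pose out of reach is approached as far as the arm can. A call is refused whole if a number of a shift passes 4.17 or a number of a turn 0.125, either way. A call with a gripper value outside its range is refused whole. "grip" is the closure, from 0 (fully open) to 1 (shut), set as the call begins (left out, the last holds). The fingers move at their own pace and stop on an object; "squeeze" is the grip in N (left out, the last holds). Time passes only in rows, so rows that do not move let the fingers close. It gives the time, the measured TCP pose, the force and the opening at its end, in the units of the state.
- readout.get_obs(): the state, without advancing time (a new reading comes with each control period).
- viewer.get_image(name): name is "scene" or "top" or "wrist"; returns the picture (400x640x3 uint8, blue, green, red); there is no depth.
- viewer.calibration(name): a dict with "camera_matrix" (3x3 intrinsics, pixels), "R" (3x3) and "t" (3): a world point X has camera coordinates R X + t. Camera axes: x right, y down, z forward; pixel columns grow to the right and rows downward; lengths in m; the calibration is good to about 2 mm. A picture is of the moment at which its call begins: read the wrist's pose just before it. calibration takes no time and is no camera call; for the wrist camera it gives the pose at the moment of the call.
- ctrl.finish_job(): hands the job in, once; it reports no verdict.
Trained networks look in the newest picture that a camera, given by its name, has taken for a name from the list of things; names that differ only in an ending like _2 or _b are one class to them, and where a whole thing is asked for, a point or a joint stands for the part that bears it (a point fixed in the world has none). Each returns a list of dicts, best first, with "confidence" (0 to 1); they miss things now and then, are a little off and sometimes report something else, mostly with a low value. They report only what shows in the picture. A call takes as long as a camera call.
- nets.masks_of(camera, thing): "region" (400x640 bool, what is visible of it) and "box" ([left, top, right, bottom] in pixels, round what is visible of it).
- nets.pinpoint(camera, thing): "at" ([column, row] in pixels: a listed point, or the origin of a listed thing).
The state is a dict: "t": time; "q": joint angles; "dq": joint speeds; "effort": joint torques, N m; "tool_pos": TCP position; "tool_rot": TCP orientation; "contact_force": force on the tool from outside, world axes, zero at the start; "wrist_torque": the same for the moment, N m; "opening": finger opening in m.
Only numpy, scipy, OpenCV 4.12 (cv2) and the standard library are available. Lean on these libraries where they do the work, as an engineer would, in place of code of your own. Each camera call takes 0.05 s, during which the arm holds its last target. There are 200 camera calls.

## Working session

There is one attempt and no reset: what is moved stays moved. The work goes in short steps, Python scripts to look and compute and a tool call to move; the robot and the scene stay as the last step left them, time stands still between calls to the robot, and variables do not carry over. Pictures are saved under pics/ and viewed, about 8 in all and at most 12, crops included, and the job is handed in when it is done.

Besides the shell and the picture viewer there is one more tool, called after "Call:" by a JSON object that holds its "method" and its "body", one argument or row to a line. step_arm: Moves the arm, as the interface text tells. Its arguments: {"type":"object","properties":{"moves":{"type":"array","items":{"type":"array","items":{"type":"array","items":{"type":"number"}}}},"grip":{"type":"number"},"squeeze":{"type":"number"}},"required":["moves"]}

```bash
mkdir -p pics; cat > h.py <<'E'
import numpy as np, cv2
from station import readout, viewer, ctrl, nets
def ray(cam,px,z):
    c=viewer.calibration(cam);K,R,t=[np.array(c[k]) for k in("camera_matrix","R","t")]
    d=R.T@np.linalg.solve(K,[px[0],px[1],1.]);o=-R.T@t.ravel()
    return o+d*(z-o[2])/d[2]
def proj(cam,X):
    c=viewer.calibration(cam);K,R,t=[np.array(c[k]) for k in("camera_matrix","R","t")]
    p=K@(R@np.array(X)+t.ravel());return p[:2]/p[2]
E
python3 - <<'E'
from h import *
o=readout.get_obs();print(o["t"],o["tool_pos"],o["tool_rot"],o["opening"])
a=[viewer.get_image(n) for n in("top","scene")]
for n,i in zip(("top","scene"),a): cv2.imwrite(f"pics/{n}0.png",i)
for th,z in(("box",0),("cover",.085),("mug",0),("jar",0),("shaker",0),("plate",.082),("bowl",0),("scale",0),("spoon",0)):
  for cam in("top","scene"):
    r=nets.pinpoint(cam,th)
    if r: print(th,cam,r[0]["confidence"],np.round(r[0]["at"]),np.round(ray(cam,r[0]["at"],z),3))
r=nets.masks_of("top","cover")
if r:
  m=r[0]["region"].astype(np.uint8);c=max(cv2.findContours(m,0,2)[0],key=cv2.contourArea)
  b=cv2.boxPoints(cv2.minAreaRect(c));print([np.round(ray("top",p,.103),3) for p in b])
E
```

```text
0.0 [ 0.27993475 -0.5580977   0.23005519] [-2.67222003e+00  1.64938686e+00  2.53986812e-03] 0.08527281956237706
box top 0.66 [294. 187.] [0.602 0.034 0.   ]
box scene 0.55 [335. 220.] [ 0.606  0.029 -0.   ]
cover top 0.92 [325. 186.] [ 0.591 -0.083  0.085]
cover scene 0.59 [305. 206.] [ 0.599 -0.068  0.085]
mug top 0.94 [271. 236.] [0.413 0.125 0.   ]
jar top 0.52 [277. 148.] [0.761 0.1   0.   ]
jar scene 0.58 [378. 248.] [0.759 0.105 0.   ]
shaker top 0.52 [375. 161.] [ 0.701 -0.288  0.   ]
shaker scene 0.74 [246. 274.] [ 0.72  -0.285  0.   ]
plate top 0.96 [464. 219.] [ 0.461 -0.597  0.082]
plate scene 0.59 [117. 219.] [ 0.464 -0.597  0.082]
bowl top 0.76 [172. 228.] [0.45  0.509 0.   ]
bowl scene 0.56 [439. 164.] [ 0.461  0.504 -0.   ]
scale top 0.72 [450. 232.] [ 0.413 -0.57   0.   ]
scale scene 0.85 [126. 230.] [ 0.427 -0.598  0.   ]
spoon top 0.74 [333. 228.] [ 0.441 -0.114  0.   ]
[array([0.682, 0.043, 0.103]), array([ 0.682, -0.196,  0.103]), array([ 0.514, -0.194,  0.103]), array([0.514, 0.042, 0.103])]
```

View pics/top0.png

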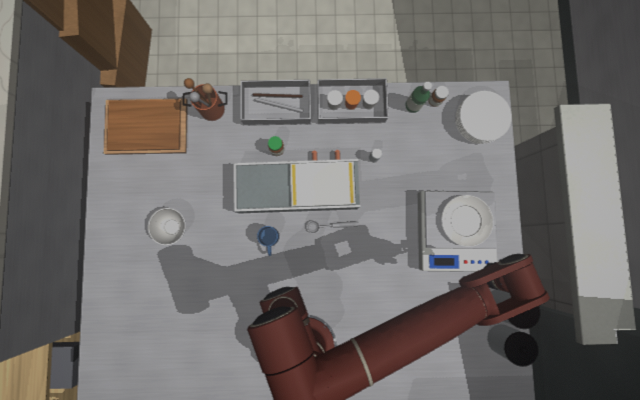

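View pics/scene0.png

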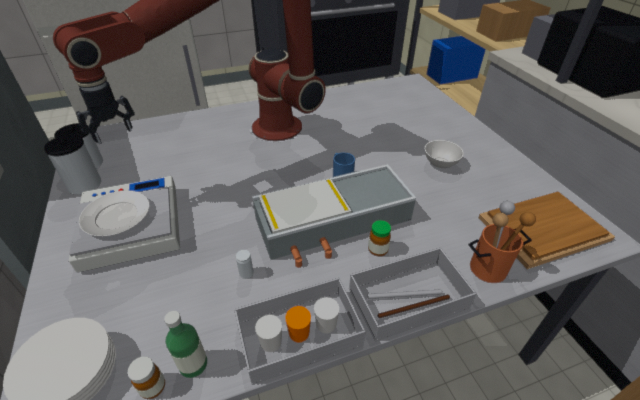

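The top view shows the box at columns 235–358 and rows 160–211, with the cover on its right half. The mug and spoon are on the near side, the jar is beyond the box, and the shaker is at (376,155). I'll move closer and look with the wrist camera.

Call:
{"method": "step_arm", "body": {
  "moves": [
    [[2.5, 2.5, 0, -0.045], [2.5, 2.5, 0, -0.045], [2.5, 2.5, 0, -0.045], [2.5, 2.5, 0, -0.045], [2.5, 2.5, 0, -0.045], [2.5, 2.5, 0, -0.045], [2.5, 2.5, 0, -0.045], [2.5, 2.5, 0, -0.045], [2.5, 2.5, 0, -0.045], [2.5, 2.5, 0, -0.045]]
  ],
  "grip": 1
}}

```text
t: 1.88
tool_pos: [0.5312, -0.3073, 0.2315]
tool_rot: [-2.235, 2.207, -0.001]
contact_force: [-0.2, 0.2, 0.1]
opening: 0.0001
```

Call:
{"method": "step_arm", "body": {
  "moves": [
    [[2.5, 0, 0, 0], [0, 0, 0, 0], [0, 0, 0, 0]]
  ]
}}

```text
t: 2.13
tool_pos: [0.5557, -0.3082, 0.231]
tool_rot: [2.24, -2.202, -0.001]
contact_force: [0.3, -0.4, 0.2]
opening: 0.0001
```

```bash
python3 - <<'E'
from h import *
o=readout.get_obs();print(o["t"],o["tool_pos"],o["tool_rot"],o["opening"],o["contact_force"])
cv2.imwrite("pics/w1.png",viewer.get_image("wrist"))
i=viewer.get_image("top");cv2.imwrite("pics/t1.png",cv2.resize(i[145:225,220:380],None,fx=5,fy=5,interpolation=cv2.INTER_CUBIC))
E
```

```text
2.1333 [ 0.55572864 -0.30815266  0.23099503] [ 2.23952709e+00 -2.20245188e+00 -9.54029686e-04] 7.417944385348665e-05 [ 0.26814656 -0.35715205  0.21946933]
```

View pics/w1.png

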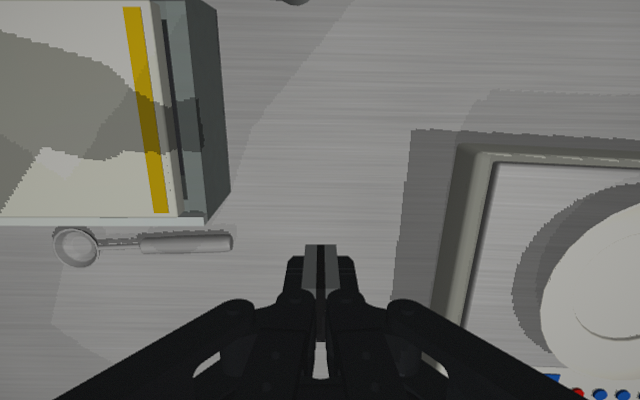

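View pics/t1.png

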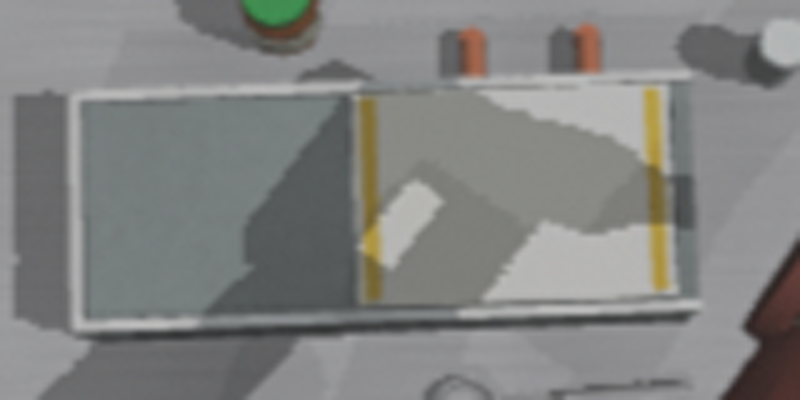

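Both views agree. In the crop the lip corners are at about (70,94), (690,75), (700,309) and (77,335), and the cover's -y end is near column 670. In the wrist image the box end edge runs from (187,5) to (207,220).

```bash
python3 - <<'E'
from h import *
f=lambda p:[(p[0]+.5)/5-.5+220,(p[1]+.5)/5-.5+145]
P=[ray("top",f(p),.095)[:2] for p in((70,94),(690,75),(700,309),(77,335))]
B=np.array([[90,227.5],[90,-235],[-90,-235],[-90,227.5]])/1000
P=np.array(P);print(P.round(4))
pc,bc=P.mean(0),B.mean(0);H=(B-bc).T@(P-pc)
a=np.arctan2(H[0,1]-H[1,0],H[0,0]+H[1,1]);R=np.array([[np.cos(a),-np.sin(a)],[np.sin(a),np.cos(a)]])
o=pc-R@bc;print("yaw",a,"origin",o,"res",((B@R.T+o-P)*1000).round(1))
for p,z in(((187,5),.085),((207,220),.085),((207,222),.095),((158,5),.103),((180,215),.103)): 
  w=ray("wrist",p,z);print(p,w.round(4),(R.T@(w[:2]-o)*1000).round(1))
def W(x,y): return (R@np.array([x,y])/1000+o).round(4)
print("start",W(0,-265),"end",W(0,-15.5),"red/blue",W(25,-165),W(25,-75))
E
```

```text
[[ 0.6825  0.2537]
 [ 0.6883 -0.2077]
 [ 0.5131 -0.2091]
 [ 0.5029  0.248 ]]
yaw 0.017720907975295526 origin [0.5966139 0.024951 ] res [[ 0.1  0.3]
 [ 2.5 -0.7]
 [-2.3 -2.5]
 [-0.3  2.8]]
(187, 5) [ 0.681 -0.211  0.085] [  80.1 -237.4]
(207, 220) [ 0.5132 -0.2114  0.085 ] [ -87.6 -234.8]
(207, 222) [ 0.5155 -0.2146  0.095 ] [ -85.3 -238.1]
(158, 5) [ 0.6777 -0.1974  0.103 ] [  77.1 -223.7]
(180, 215) [ 0.5247 -0.1959  0.103 ] [ -75.8 -219.6]
start [ 0.6013 -0.24  ] end [0.5969 0.0095] red/blue [ 0.6245 -0.1396] [ 0.6229 -0.0496]
```

Call:
{"method": "step_arm", "body": {
  "moves": [
    [[2.2, 2.5, -2, 0], [2.2, 2.5, -2, 0], [0, 1, -3, 0], [0, 0, -3, 0], [0, 0, -2.4, 0], [0, 0, -1.5, 0], [0, 0, 0, 0], [0, 0, 0, 0]]
  ]
}}

```text
t: 2.9
tool_pos: [0.5983, -0.2493, 0.0921]
tool_rot: [2.236, -2.206, -0.002]
contact_force: [0.2, -0.3, 0.9]
opening: -0.0003
```

Call:
{"method": "step_arm", "body": {
  "moves": [
    [[0, 1.5, 0, 0], [-0.03, 1.2, 0, 0], [-0.03, 1.2, 0, 0], [-0.03, 1.2, 0, 0], [-0.03, 1.5, 0, 0], [-0.03, 1.5, 0, 0], [-0.03, 1.5, 0, 0], [-0.03, 1.5, 0, 0], [-0.03, 1.5, 0, 0], [-0.03, 1.5, 0, 0]]
  ]
}}

```text
t: 3.73
tool_pos: [0.5974, -0.107, 0.094]
tool_rot: [-2.238, 2.204, -0.006]
contact_force: [-1.0, -6.0, 5.5]
opening: -0.0
```

Call:
{"method": "step_arm", "body": {
  "moves": [
    [[-0.03, 1.5, 0, 0], [-0.03, 1.5, 0, 0], [-0.03, 1.5, 0, 0], [-0.03, 1.2, 0, 0], [-0.02, 1, 0, 0], [-0.02, 0.8, 0, 0], [0, 0.5, 0, 0], [0, 0.5, 0, 0]]
  ]
}}

```text
t: 4.4
tool_pos: [0.5956, -0.0222, 0.094]
tool_rot: [-2.239, 2.204, -0.005]
contact_force: [0.8, -5.8, 5.9]
opening: -0.0001
```

```bash
python3 - <<'E'
from h import *
o=readout.get_obs();print(o["tool_pos"],o["contact_force"])
cv2.imwrite("pics/w2.png",viewer.get_image("wrist"))
E
```

```text
[ 0.5956383  -0.02217997  0.09398558] [ 0.75435863 -5.82775774  5.8675573 ]
```

View pics/w2.png

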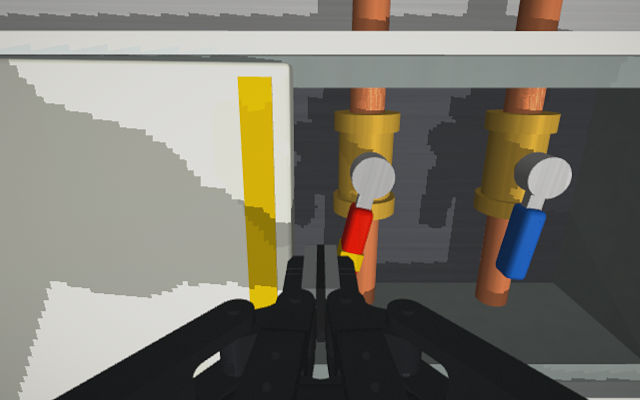

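The cover is moving. The red handle is at the +y place, with its pivot near (373,175), and the blue one is at (543,175). I'll push on gently to the stop.

Call:
{"method": "step_arm", "body": {
  "moves": [
    [[-0.01, 0.5, 0, 0], [-0.01, 0.5, 0, 0], [-0.01, 0.3, 0, 0], [0, 0.3, 0, 0], [0, 0.2, 0, 0]]
  ]
}}

```text
t: 4.87
tool_pos: [0.5953, -0.0044, 0.0939]
tool_rot: [-2.239, 2.204, -0.005]
contact_force: [0.1, -5.9, 6.6]
opening: 0.0
```

Call:
{"method": "step_arm", "body": {
  "moves": [
    [[0, 0.2, 0, 0], [0, 0.2, 0, 0], [0, 0, 0, 0]]
  ]
}}

```text
t: 5.12
tool_pos: [0.5955, -0.0022, 0.094]
tool_rot: [2.237, -2.202, 0.01]
contact_force: [0.3, -11.2, 5.7]
opening: -0.0003
```

Call:
{"method": "step_arm", "body": {
  "moves": [
    [[0, 0.2, 0, 0], [0, 0.1, 0, 0], [0, 0, 0, 0]]
  ]
}}

```text
t: 5.37
tool_pos: [0.5963, -0.0017, 0.0941]
tool_rot: [2.235, -2.201, 0.017]
contact_force: [2.0, -18.5, 4.0]
opening: 0.0001
```

The tool is blocked with about 18 N, so the cover is at its stop. I'll back off and look.

Call:
{"method": "step_arm", "body": {
  "moves": [
    [[0, -2, 0, 0], [0, -3, 0, 0], [-1, -3, 1, 0], [-3, -1, 3, 0], [-3, 0, 3, 0], [-2, 0, 3, 0], [0, 0, 0, 0], [0, 0, 0, 0]]
  ]
}}

```text
t: 6.03
tool_pos: [0.5065, -0.086, 0.1923]
tool_rot: [-2.236, 2.203, -0.004]
contact_force: [0.4, 0.4, 0.4]
opening: -0.0002
```

```bash
python3 - <<'E'
from h import *
o=readout.get_obs();print(o["t"],o["tool_pos"],o["contact_force"])
cv2.imwrite("pics/w3.png",viewer.get_image("wrist"));
a=.0177;R=np.array([[np.cos(a),-np.sin(a)],[np.sin(a),np.cos(a)]]);O=np.array([.5966,.025])
for th in("red_pivot","red_tip","blue_pivot","blue_tip"):
  for r in nets.pinpoint("wrist",th)[:1]:
    w=ray("wrist",r["at"],.054);print(th,r["confidence"],np.round(r["at"]),w.round(4),(R.T@(w[:2]-O)*1000).round(1))
E
```

```text
6.0333 [ 0.50651848 -0.08603862  0.19233833] [0.35354313 0.35519909 0.40598777]
red_pivot 0.6 [270.  17.] [ 0.6234 -0.0489  0.054 ] [ 25.5 -74.4]
red_tip 0.77 [254. 102.] [ 0.5652 -0.0354  0.054 ] [-32.5 -59.8]
blue_pivot 0.69 [398.  18.] [ 0.6235 -0.1384  0.054 ] [  24.  -163.9]
blue_tip 0.67 [382. 101.] [ 0.567  -0.1313  0.054 ] [ -32.3 -155.7]
```

View pics/w3.png

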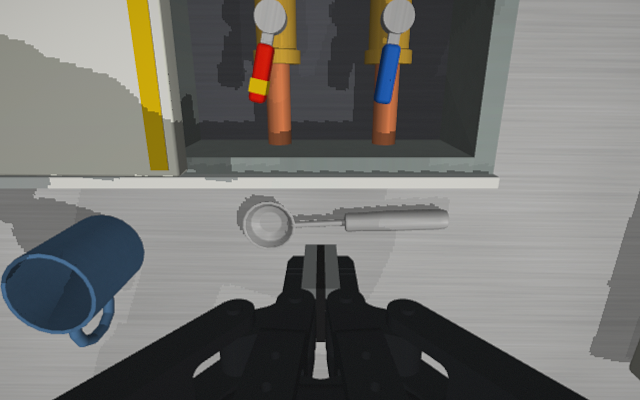

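The red tip is at (258,100) and already turned about 0.25 rad. The pivots match the known spots within 1–2 mm. Before turning the jaws along x for clearance next to the cover, I'll check where the wrist camera sits and measure the cover's end edge.

```bash
python3 - <<'E'
from h import *
o=readout.get_obs();c=viewer.calibration("wrist");print((-np.array(c["R"]).T@np.ravel(c["t"])-o["tool_pos"]).round(3),o["q"].round(2))
a=.0177;R=np.array([[np.cos(a),-np.sin(a)],[np.sin(a),np.cos(a)]]);O=np.array([.5966,.025])
for p,z in(((164,0),.103),((180,170),.103),((187,172),.085)):
  w=ray("wrist",p,z);print(p,(R.T@(w[:2]-O)*1000).round(1))
W=lambda x,y:(R@np.array([x,y])/1000+O).round(4)
P=np.array([25,-75])
for th in(-.35,0.1,.25,.4,.6,.8,1.0,1.2,1.4,1.571):
  u=np.array([-np.cos(th),np.sin(th)]);n=np.array([-np.sin(th),-np.cos(th)]) # n: trailing side
  print(th,[W(*(P+33*u+d*n)) for d in(18,)])
E
```

```text
[0.079 0.001 0.142] [-0.31 -0.19  1.91  0.    1.42  1.24]
(164, 0) [ 27.1 -21.3]
(180, 170) [-72.5 -17.9]
(187, 172) [-78.6 -15.4]
-0.35 [array([ 0.5986, -0.0782])]
0.1 [array([ 0.5886, -0.0648])]
0.25 [array([ 0.5867, -0.0595])]
0.4 [array([ 0.5856, -0.0539])]
0.6 [array([ 0.5855, -0.0464])]
0.8 [array([ 0.5868, -0.0391])]
1.0 [array([ 0.5896, -0.0321])]
1.2 [array([ 0.5938, -0.0258])]
1.4 [array([ 0.5991, -0.0205])]
1.571 [array([ 0.6043, -0.0169])]
```

Call:
{"method": "step_arm", "body": {
  "moves": [
    [[0.8, 0, 0, 0.12], [0.8, 0, 0, 0.12], [0.8, 0, 0, 0.12], [0.8, 0, 0, 0.12], [0.8, 0, 0, 0.12], [0.8, 0, 0, 0.12], [0.8, 0, 0, 0.12], [0.8, 0, 0, 0.12], [0.8, 0, 0, 0.12], [0.6, 0, 0, 0.12]]
  ]
}}

```text
t: 7.12
tool_pos: [0.5847, -0.0867, 0.1885]
tool_rot: [-3.093, 0.546, 0.005]
contact_force: [-0.2, 0.1, -0.6]
opening: 0.0001
```

Call:
{"method": "step_arm", "body": {
  "moves": [
    [[0, 0, -2, 0.12], [0, 0, -2, 0.12], [0, 0, -2, 0.12], [0, 0, -1, 0], [0, 0, 0, 0]]
  ]
}}

```text
t: 7.53
tool_pos: [0.5819, -0.0863, 0.1157]
tool_rot: [-3.139, -0.002, 0.013]
contact_force: [-1.6, -0.0, -0.3]
opening: 0.0001
```

Call:
{"method": "step_arm", "body": {
  "moves": [
    [[0.2, -0.2, -2, 0], [0, 0, -2, 0], [0, 0, -1.5, 0], [0, 0, -0.8, 0], [0, 0, 0, 0], [0, 0, 0, 0]]
  ]
}}

```text
t: 8.03
tool_pos: [0.5868, -0.0893, 0.058]
tool_rot: [3.142, 0.005, 0.0]
contact_force: [0.1, -0.3, -0.1]
opening: -0.0002
```

Call:
{"method": "step_arm", "body": {
  "moves": [
    [[0, 0, -0.7, 0], [0, 1, 0, 0], [0, 1, 0, 0], [0, 0.7, 0, 0], [0, 0.6, 0, 0], [0, 0.6, 0, 0], [0.1, 0.6, 0, 0], [0, 0, 0, 0]]
  ]
}}

```text
t: 8.7
tool_pos: [0.5879, -0.0437, 0.0511]
tool_rot: [3.141, 0.008, 0.002]
contact_force: [1.4, -1.3, 2.0]
opening: 0.0002
```

Call:
{"method": "step_arm", "body": {
  "moves": [
    [[0.05, 0.4, 0, 0], [0.1, 0.4, 0, 0], [0.15, 0.4, 0, 0], [0.2, 0.35, 0, 0], [0.25, 0.3, 0, 0], [0.3, 0.3, 0, 0], [0.3, 0.25, 0, 0], [0, 0, 0, 0]]
  ]
}}

```text
t: 9.37
tool_pos: [0.6011, -0.0196, 0.0504]
tool_rot: [-3.141, -0.007, 0.001]
contact_force: [-2.4, -1.2, 0.9]
opening: -0.0004
```

Call:
{"method": "step_arm", "body": {
  "moves": [
    [[0.3, 0.15, 0, 0], [0.3, 0, 0, 0], [0.2, 0, 0, 0], [0, 0, 0, 0]]
  ]
}}

```text
t: 9.7
tool_pos: [0.6066, -0.0178, 0.0497]
tool_rot: [-3.14, -0.007, 0.011]
contact_force: [-10.3, 0.3, 7.0]
opening: -0.0
```

Call:
{"method": "step_arm", "body": {
  "moves": [
    [[0.2, 0, 0, 0], [0.1, 0, 0, 0], [0, 0, 0, 0]]
  ]
}}

```text
t: 9.95
tool_pos: [0.607, -0.0177, 0.0496]
tool_rot: [-3.139, -0.007, 0.022]
contact_force: [-19.5, -1.1, 13.7]
opening: 0.0001
```

The handle is firmly on its stop: the tool moved 0.4 mm while the force doubled. I'll retreat and check.

Call:
{"method": "step_arm", "body": {
  "moves": [
    [[-1, 0, 0, 0], [-1.5, -1, 0, 0], [0, -1, 2, 0], [0, -1, 3, 0], [0, -2, 3, 0], [-1, -3, 3, 0], [-2, -3, 3, 0], [-2, -3, 1, 0], [0, 0, 0, 0], [0, 0, 0, 0]]
  ]
}}

```text
t: 10.78
tool_pos: [0.5402, -0.1552, 0.1972]
tool_rot: [3.141, 0.002, 0.007]
contact_force: [-0.3, -0.8, -0.1]
opening: -0.0004
```

```bash
python3 - <<'E'
from h import *
o=readout.get_obs();print(o["t"],o["tool_pos"],o["contact_force"])
cv2.imwrite("pics/w4.png",viewer.get_image("wrist"));viewer.get_image("scene");i=viewer.get_image("top")
cv2.imwrite("pics/t4.png",cv2.resize(i[130:250,220:400],None,fx=4,fy=4,interpolation=cv2.INTER_CUBIC))
a=.0177;R=np.array([[np.cos(a),-np.sin(a)],[np.sin(a),np.cos(a)]]);O=np.array([.5966,.025])
for th,z in(("red_pivot",.054),("red_tip",.054),("blue_pivot",.054),("blue_tip",.054),("cover",.085)):
 for cam in("wrist","top","scene"):
  for r in nets.pinpoint(cam,th)[:1]:
    w=ray(cam,r["at"],z);print(th,cam,r["confidence"],np.round(r["at"]),(R.T@(w[:2]-O)*1000).round(1))
E
```

```text
10.7833 [ 0.54023639 -0.15521063  0.19723685] [-0.2572157  -0.82518342 -0.1033222 ]
red_pivot wrist 0.59 [483. 279.] [  84.4 -272.4]
red_pivot top 0.63 [316. 178.] [ 28.9 -75.6]
red_pivot scene 0.56 [312. 219.] [ 30.2 -81.3]
red_tip top 0.68 [375. 158.] [  98.6 -305.4]
red_tip scene 0.57 [332. 208.] [ 7.3 -8.1]
blue_pivot wrist 0.98 [426. 161.] [  25.2 -164.4]
blue_pivot scene 0.55 [286. 224.] [  24.2 -163.2]
blue_tip wrist 0.93 [356. 151.] [ -31.6 -156.2]
blue_tip scene 0.6 [282. 215.] [ -16.6 -163.5]
cover wrist 0.15 [426. 161.] [  15.9 -158.1]
cover top 0.84 [268. 186.] [1.000e-01 1.027e+02]
cover scene 0.74 [365. 191.] [  1.3 104.4]
```

View pics/w4.png

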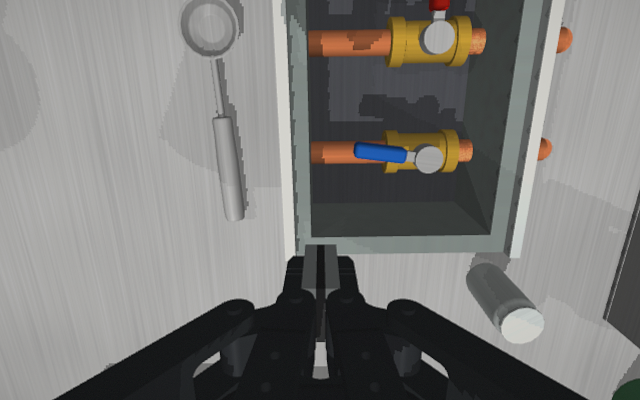

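View pics/t4.png

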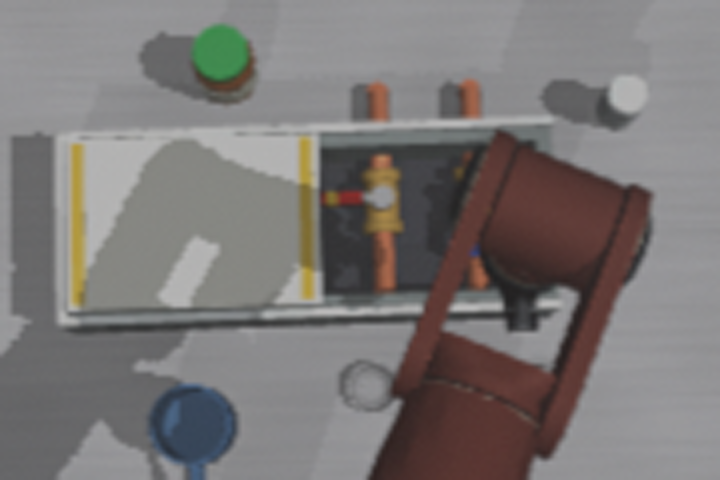

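The crop shows the red handle running from (382,197) to (328,197), straight across its pipe. The cover is against the left lip at y ≈ 102.7 mm, and the blue handle hasn't moved.

```bash
python3 -c "
from h import *
print(ctrl.finish_job())"
```

```text
the job is handed in; nothing more can be done
None
```

The job is done and handed in at about 11 s of robot time; no verdict was reported. I pushed the white cover left to its end stop, then pushed the red handle clockwise until it was fully shut.

- **Cover:** it stopped moving with about 18 N on the tool. The cameras then put it at y ≈ 102.7 mm (top) and 104.4 mm (scene), against 102 mm expected. It stayed lying between the lips while I pushed.
- **Red handle:** it was already turned about 0.25 rad when uncovered. I pushed it until it stopped moving with about 19 N on the tool, and the top view shows it lying straight across its pipe.
- **Blue handle:** its tip moved less than 1 mm, from (-32.3, -155.7) to (-31.6, -156.2).
- **Kitchenware:** the jar, mug, shaker and spoon look untouched in the last pictures. The plate and bowl were not checked again, but the arm's path kept well clear of them.
- **Checks that disagreed:**
  - The networks' last fixes on the red tip were wrong or rough: (98.6, -305.4) in the top view and (7.3, -8.1) in the scene view, with none from the wrist. The wrist camera's red pivot and the scene camera's blue tip were also off. I relied on the stop force and the picture instead.
  - While I pushed the cover, the tool read about 6 N upward, so it was pressing down slightly.

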